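# Mix a sample bottle on the sprung mixer pad

## Robot

A 6-joint arm with a two-finger parallel gripper is mounted at the origin on the work surface. World frame = base frame: x ahead of the robot, y to its left, z up, the work surface at z = 0. Lengths are in m, angles in rad, forces in N, time in s.
With the tool pointing down it reaches from about 0.25 to 0.725 m from the base axis. Payload 9.7 kg.
Tool frame: the origin (TCP) lies midway between the tips of the shut fingers; the grasp point (between the pads) lies 19 mm behind it; z points along the fingers, y is the line along which they close (so a half turn about z gives the same grasp; the last joint's range is limited). The gripper opens to 85 mm and grips with 20 to 120 N. Pads are 22 mm wide; open, the fingers measure 114 mm over their backs; the gripper's body (76 mm by 85 mm) begins 54 mm behind the grasp point. The pads swing forward as they close: fully open they stand 13 mm farther back than shut.
Start: joints at [1.296, 0.087, 0.176, 1.66, 0, 1.571], TCP at [0.149, 0.529, 0.209] pointing down, gripper open.
Joint ranges: [-3.13, 3.13], [-0.85, 1.81], [-1.15, 1.24], [-2.2, 2.28], [-1.44, 1.52], [-3.14, 3.14]. Speed limits (rad/s): [2.22, 2.22, 2.57, 3.14, 3.14, 3.14].

## Interface

Orientations are given as a unit quaternion [x, y, z, w].
In Python, from workcell import robot gives the robot as it stands. The module is installed in compiled form; this text tells all that it offers.
- The arm moves only by the tool servo_tool, never from a script. Its argument "steps" is a list that holds one entry, the list of rows, each a list of 5 numbers: the finger opening in mm, from 0 to 85.4, then the shift along the tool's x, y, z in mm, then the turn about the tool's z in degrees. In form: [[[fingers, tx, ty, tz, spin], ...]]. A call has 1 to 5 rows; each row shifts and turns the commanded pose from where the row before left it, along the tool's axes as they then stand; what a row does not reach is not made up. A row lasts 1/8 s, in which the tool goes at most 62.5 mm and 10.7 degrees, less where a joint would pass 70% of its speed; a pose out of reach is approached as far as the arm can. A call is refused whole if a number of a shift passes 62.5 or a number of a turn 10.7, either way. A call with a gripper value outside its range is refused whole. The fingers move at their own pace and stop on an object; "force" is the grip in N (left out, the last holds). Time passes only in rows, so rows that do not move let the fingers close. It gives the time, the measured TCP pose, the force, the opening and the grip force at its end, in the units of the state.
- robot.get_obs(): the state, without advancing time (a new reading comes with each control period).
- robot.snapshot(name): name is "scene" or "top"; returns the picture (400x640x3 uint8, red, green, blue); there is no depth.
- robot.camera_info(name): a dict with "camera_matrix" (3x3 intrinsics, pixels), "D" ([k1, k2, p1, p2, k3] as OpenCV has them; the pictures are not rectified), "view" (4x4, takes a point from world to camera coordinates). Camera axes: x right, y up, looking along -z (the intrinsics and any distortion apply to the point x, -y, -z); pixel columns grow to the right and rows downward; lengths in m; the calibration is good to about 2 mm. A picture is of the moment at which its call begins. camera_info takes no time and is no camera call.
- robot.finish_job(): hands the job in; it is judged then, once.
The state is a dict: "t": time; "joints": joint angles; "joint_vel": joint speeds; "tau": joint torques, N m; "position": TCP position; "eef_rot": TCP orientation; "contact_force": force on the tool from outside, world axes, zero at the start; "torque": the same for the moment, N m; "gripper_width": opening from 0.0 (shut) to 1.0 (fully open); "grip_force": force on a finger pad.
Only numpy, scipy, OpenCV 4.12 (cv2) and the standard library are available. Lean on these libraries where they do the work, as an engineer would, in place of code of your own. Each camera call takes 0.05 s, during which the arm holds its last target. There are 200 camera calls.

## Task

Swing the mixer's dust cover well clear of the pad, to the side where the dishes are and not the tall bottle, and leave it open. Then take the capped sample bottle standing between the tumbler and the jar, press it steadily and upright on the middle of the sprung pad until the pad is fully down, hold it down for about two seconds, and stand it gently upright in the steel tray. Keep the bottle upright throughout, do not drop or slam it, and do not shift or knock over the other containers.

Things in the scene. Friction and masses are not known exactly. Their poses are not given: they have to be found in the camera images.
- mixer: Bench mixer, fixed: grey box with white top, 170 (x) x 130 (y) mm, housing top 85 mm above the bench. Origin: centre of the underside. x points away from its front panel (the front faces the robot at yaw 0), z up. The pad's axis is at x = -35 mm, y = 0; the cover's pivot post (22 mm thick) at x = +50 mm, y = 0
- pad (a joint): Sprung mixer pad: black round flat pad 72 mm across, no rim; slides straight down. 0 = up, 0.012 m = fully down (counted from 0.0105). The spring takes 4 N to start and 12 N to be fully down, and pushes it back up
- pad_top (a point): Centre of the pad's top face (moves with the pad), 107 mm above the bench when up
- cover (a joint): Dust cover: grey disc 70 mm across, 6 mm thick, on a flat arm that swings level about an upright pivot and stays where left. Angle in rad, anticlockwise from above: 0 = over the pad (disc towards the mixer's -x), +1.57 = out on its -y side, -1.57 = on its +y side; stops at +-1.6; clear of the pad beyond 1.05. Disc 121 to 127 mm above the bench; about 1 N to push
- cover_knob (a point): Top centre of the upright round knob, 18 mm thick and 36 mm high, in the middle of the cover's disc; this point is 162 mm above the bench
- cover_pivot (a point): Point on the cover's upright pivot axis, 126 mm above the bench; 85 mm from the knob's axis. The hub on it is 28 mm across, top 131 mm above the bench
- sample_bottle: Loose white plastic bottle with screw cap, 130 mm tall: straight round body 50 mm across up to 102 mm, cap 42 mm across from 109 to 130 mm. About 180 g. Origin: centre of the underside, z up. Stands between tumbler and jar, its yaw is such that they stand along its +x and -x
- tumbler: Loose clear open tumbler, 105 mm tall, 52 mm across at the foot and 68 mm at the rim, about 70 mm from the sample bottle. Origin: centre of the underside. Must not be disturbed
- jar: Loose white squat jar with a wide lid, 100 mm tall, 70 mm across, about 70 mm from the sample bottle, across from the tumbler. Origin: centre of the underside. Must not be disturbed
- wash_bottle: Loose white tall bottle with a narrow nozzle, 190 mm tall, 66 mm across; stands close to one side of the mixer, in the cover's way on that side. Origin: centre of the underside. Must not be disturbed
- dish_stack: Loose stack of four clear round dishes, 88 mm across, 52 mm tall in all; stands on the mixer's other side, low enough for the cover to pass over. Origin: centre of the underside. Must not be disturbed
- tray: Fixed shallow open steel tray, 120 (x) x 150 (y) x 18 mm high, walls 4 mm, empty. Origin: centre of the underside; the inner floor is 4 mm above it
There are look-alikes about, which are no part of the job. Leave any orange look-alike of the sample_bottle alone.

How it is judged:
By the outcome, as a careful person would: the job done as asked, in the order asked, and still so for the second after the job is handed in, with the robot touching nothing.
It also fails if it takes over 72 s, if anything falls off the work surface, if the arm or the gripper's body presses on something with over 40 N, if the wrist force passes 120 N, or if a joint passes its speed limit or range.

## Working session

There is one attempt and no reset: what is moved stays moved. The work goes in short steps, Python scripts to look and compute and a tool call to move; the robot and the scene stay as the last step left them, time stands still between calls to the robot, and variables do not carry over. Pictures are saved under pics/ and viewed, at most 11 in all, crops included, and the job is handed in when it is done.

Besides the shell and the picture viewer there is one more tool, called as name(argument=value, ...) on one line, values as JSON. servo_tool: Moves the arm, as the interface text tells. Its arguments: {"type":"object","properties":{"steps":{"type":"array","items":{"type":"array","items":{"type":"array","items":{"type":"number"}}}},"force":{"type":"number"}},"required":["steps"]}

```bash
mkdir -p pics
cat > h.py <<'E'
from workcell import robot
import numpy as np, cv2
def snap(n,f):
    im=robot.snapshot(n); cv2.imwrite(f,im[:,:,::-1]); return im
def ray(n,u,v):
    c=robot.camera_info(n);K=np.array(c["camera_matrix"],float);D=np.array(c["D"],float);V=np.array(c["view"],float)
    p=cv2.undistortPoints(np.array([[[u,v]]],float),K,D)[0,0]
    R=V[:3,:3];o=-R.T@V[:3,3];return o,R.T@np.array([p[0],-p[1],-1])
def atz(n,u,v,z):
    o,d=ray(n,u,v);return (o+d*(z-o[2])/d[2])[:2]
def proj(n,P):
    c=robot.camera_info(n);K=np.array(c["camera_matrix"],float);D=np.array(c["D"],float);V=np.array(c["view"],float)
    q=V[:3,:3]@np.array(P,float)+V[:3,3]
    return cv2.projectPoints(np.array([[q[0],-q[1],-q[2]]]),np.zeros(3),np.zeros(3),K,D)[0][0,0]
E
python3 - <<'E'
from h import *
for n in("scene","top"):
    snap(n,f"pics/{n}0.png");print(n,ray(n,320,200))
print({k:np.round(v,3) for k,v in robot.get_obs().items()})
E
```

```text
scene (array([1.09839661, 0.8087528 , 0.80478704]), array([-0.49274638, -0.66348574, -0.56317906]))
top (array([ 0.40716964, -0.01837238,  1.30260826]), array([ 1.07466983e-01,  3.22180469e-04, -9.94470273e-01]))
{'t': np.float64(0.1), 'joints': array([1.296, 0.087, 0.175, 1.66 , 0.   , 1.571]), 'joint_vel': array([ 0.   , -0.002,  0.001, -0.   , -0.   , -0.001]), 'tau': array([-0.0000e+00, -5.2156e+01,  4.6566e+01,  1.6000e-02, -0.0000e+00,
       -0.0000e+00]), 'position': array([0.149, 0.529, 0.209]), 'eef_rot': array([ 0.137,  0.991, -0.001, -0.   ]), 'contact_force': array([-0.081,  0.586,  0.548]), 'torque': array([-0.051, -0.031,  0.04 ]), 'grip_force': np.float64(0.0), 'gripper_width': np.float64(0.997)}
```

View pics/scene0.png

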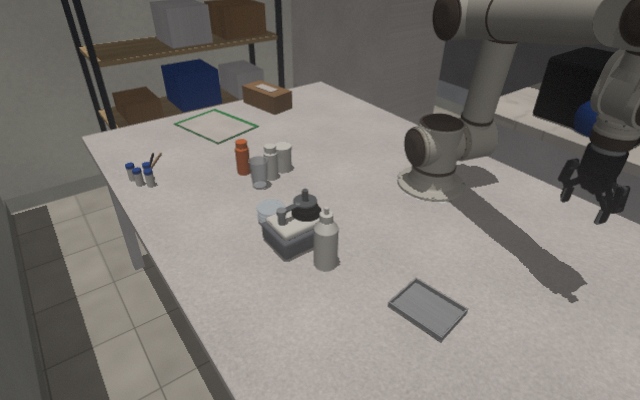

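View pics/top0.png

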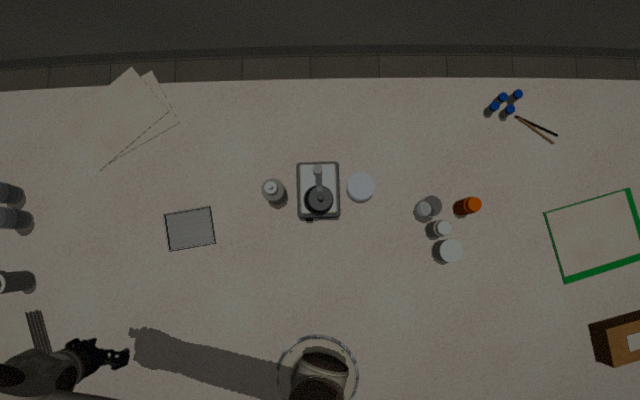

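The mixer is at about (318,190) in the top view, with the wash bottle to its left at (273,190), on the +y side. The dishes are to its right at (361,186). The sample bottle is near (441,228), the tumbler near (426,208), the jar near (448,250) and the tray near (190,228). I'll enlarge these.

Run:
```python
import cv2,numpy as np
t=cv2.imread("pics/top0.png")
a=cv2.resize(t[150:230,250:390],None,fx=5.5,fy=5.5,interpolation=cv2.INTER_CUBIC)[:, :770]
b=cv2.resize(t[185:275,400:490],(0,0),fx=4,fy=4,interpolation=cv2.INTER_CUBIC)
c=cv2.imread("pics/scene0.png");c=cv2.resize(c[125:215,225:325],(0,0),fx=4,fy=4,interpolation=cv2.INTER_CUBIC)
cv2.imwrite("pics/a.png",a);cv2.imwrite("pics/b.png",np.hstack([b,c]))
```

```text
(no output)
```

View pics/a.png

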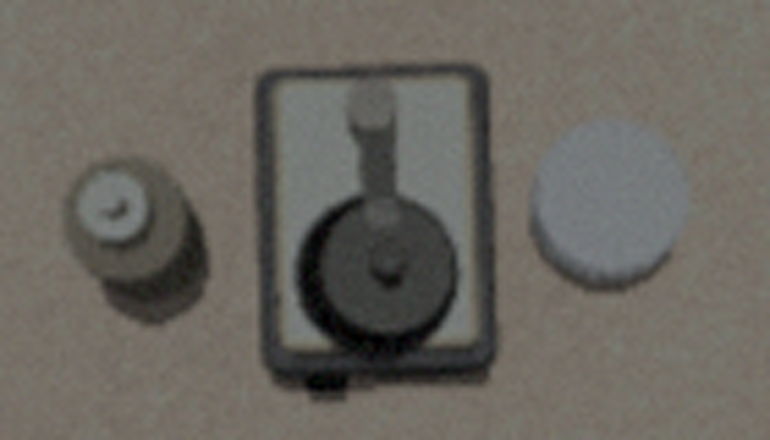

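View pics/b.png

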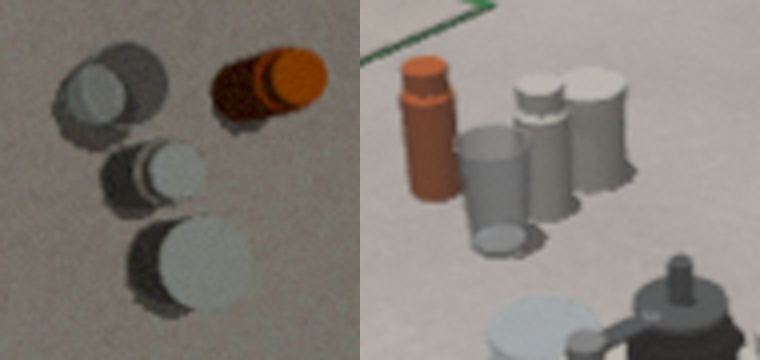

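```bash
cat > m.py <<'E'
from h import *
A=lambda x,y:(250+(x+.5)/5.5-.5,150+(y+.5)/5.5-.5)
B=lambda x,y:(400+(x+.5)/4-.5,185+(y+.5)/4-.5)
P=lambda l,uv,z:print(l,np.round(atz("top",*uv,z),4))
P("hub",A(373,103),.131);P("disc",A(389,269),.127);P("knob",A(386,258),.162)
for c in[(258,70),(487,65),(495,362),(268,370)]:P("corner",A(*c),.085)
P("dishes",A(613,195),.052);P("wash",A(114,208),.165)
P("cap",B(177,172),.13);P("tumb",B(126,85),.105);P("tfoot",B(95,95),.005);P("jar",B(205,262),.1);P("orange",B(301,78),.13)
print("cap scene",atz("scene",225+180.5/4-.5,125+87.5/4-.5,.13))
for c in[(164,215),(211,206),(216,243),(171,251)]:P("tray",c,.018)
for n,p in(("scene",(.4,0,.1)),):print(proj(n,p))
E
python3 m.py
```

```text
hub [ 0.6253 -0.012 ]
disc [ 0.5385 -0.019 ]
knob [ 0.5402 -0.0175]
corner [0.6531 0.0504]
corner [ 0.6538 -0.0739]
corner [ 0.4922 -0.075 ]
corner [0.4897 0.0468]
dishes [ 0.5862 -0.1438]
wash [0.5675 0.1194]
cap [ 0.4494 -0.3695]
tumb [ 0.5144 -0.3419]
tfoot [ 0.5158 -0.3439]
jar [ 0.3846 -0.3967]
orange [ 0.5152 -0.4626]
cap scene [ 0.45438405 -0.35955281]
tray [0.5065 0.4755]
tray [0.5326 0.3248]
tray [0.4165 0.3083]
tray [0.393  0.4514]
[345.81474921 194.49010284]
```

servo_tool(steps=[[[34,-20,-16,-45,0],[34,-44,-35,0,0],[34,-44,-35,0,0],[34,-44,-35,0,0],[34,-44,-35,0,0]]])

```text
t: 0.72
position: [0.2962, 0.3245, 0.2543]
eef_rot: [0.137, 0.991, -0.0, 0.0]
contact_force: [0.7, 0.3, -0.0]
gripper_width: 0.401
grip_force: 0.0
```

servo_tool(steps=[[[34,-44,-35,0,0],[34,-44,-35,0,0],[34,-44,-35,0,0],[34,-44,-35,0,0],[34,-44,-35,0,0]]])

```text
t: 1.35
position: [0.4605, 0.0961, 0.2543]
eef_rot: [0.137, 0.991, 0.0, -0.0]
contact_force: [0.7, 0.7, 0.6]
gripper_width: 0.397
grip_force: 0.0
```

```bash
cat >> h.py <<'E'
from scipy.spatial.transform import Rotation as Ro
def rem(*T):
    o=robot.get_obs();p=np.array(o["position"]);R=Ro.from_quat(o["eef_rot"]).as_matrix()
    print("t",round(float(o["t"]),2),"pos",np.round(p*1e3,1),"yaw_y",np.round(np.degrees(np.arctan2(R[1,1],R[0,1])),1),"tilt",np.round(np.degrees(np.arccos(-R[2,2])),2),"F",np.round(o["contact_force"],1),"w",np.round(o["gripper_width"]*85.4,1),"g",np.round(o["grip_force"],1))
    for t in T:
        t=np.array(t);print("to",t,"tool mm",np.round(R.T@(t-p)*1e3,1));p=t
E
python3 - <<'E'
from h import *
rem((.54,-.0165,.25))
E
```

```text
t 1.35 pos [460.5  96.1 254.3] yaw_y 74.2 tilt 0.01 F [0.7 0.7 0.6] w 33.9 g 0.0
to [ 0.54   -0.0165  0.25  ] tool mm [-107.1  -86.8    4.3]
```

servo_tool(steps=[[[34,-44,-35,0,0],[34,-44,-35,0,0],[34,-19,-17,4,0],[34,0,0,0,-9],[34,0,0,0,-9]]])

```text
t: 1.98
position: [0.5392, -0.0154, 0.2498]
eef_rot: [-0.022, 1.0, 0.0, -0.001]
contact_force: [0.1, -0.8, -0.5]
gripper_width: 0.398
grip_force: 0.0
```

Run:
```python
from h import *
rem((.54,-.0165,.137))
a=snap("scene","pics/s1.png");print(proj("scene",(.54,-.0165,.162)))
cv2.imwrite("pics/s1c.png",cv2.resize(a[130:280,225:375,::-1],(0,0),fx=4,fy=4,interpolation=cv2.INTER_CUBIC))
```

```text
t 1.98 pos [539.2 -15.4 249.8] yaw_y 92.5 tilt 0.08 F [ 0.1 -0.8 -0.5] w 34.0 g 0.0
to [ 0.54   -0.0165  0.137 ] tool mm [ -0.9  -1.1 112.8]
[304.65639942 189.43305302]
```

View pics/s1c.png

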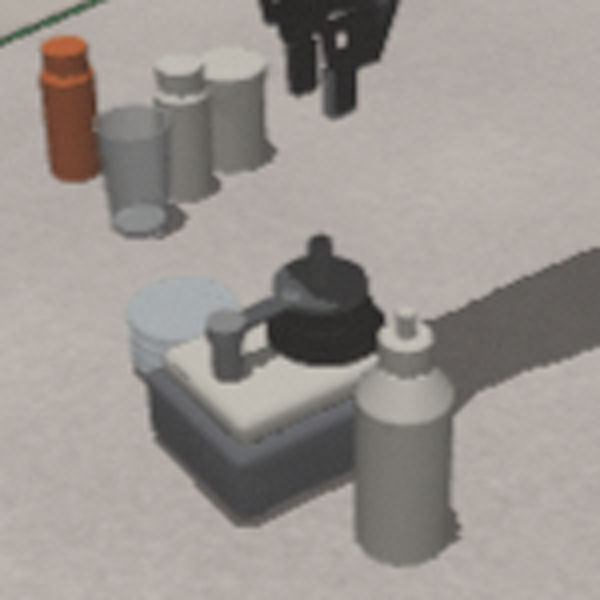

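The knob top is at crop (320,240), full-frame (305,190). My estimate projects to (304.7,189.4), so they agree, and the fingers are directly above it. I'll go down now.

servo_tool(steps=[[[34,-1,-1,40,0],[34,0,0,40,0],[34,0,0,32,0],[34,0,0,0,0]]])

```text
t: 2.52
position: [0.5387, -0.0157, 0.1361]
eef_rot: [-0.019, 1.0, 0.0, -0.002]
contact_force: [0.3, 0.7, 1.0]
gripper_width: 0.399
grip_force: 0.0
```

Run:
```python
from h import *
rem((.54,-.0165,.137));print(atz("scene",225+180.5/4-.5,130+62.5/4-.5,.13))
```

```text
t 2.52 pos [538.7 -15.7 136.1] yaw_y 92.1 tilt 0.27 F [0.3 0.7 1. ] w 34.1 g 0.0
to [ 0.54   -0.0165  0.137 ] tool mm [-1.3 -0.8 -0.9]
[ 0.44944676 -0.36792793]
```

servo_tool(steps=[[[34,-0.6,-10.4,0,-7],[34,-0.6,-10.4,0,-7],[34,-0.6,-10.4,0,-7],[34,-0.6,-10.4,0,-7],[34,-0.6,-10.4,0,-7]]])

```text
t: 3.15
position: [0.5582, -0.0646, 0.1406]
eef_rot: [-0.321, 0.947, -0.0, 0.001]
contact_force: [0.6, 0.4, -0.2]
gripper_width: 0.4
grip_force: 0.0
```

servo_tool(steps=[[[34,-0.6,-10.4,0,-7],[34,-0.6,-10.4,0,-7],[34,-0.6,-10.4,0,-7],[34,-0.6,-10.4,0,-7],[34,-0.6,-10.4,0,-7]]])

```text
t: 3.78
position: [0.6001, -0.0942, 0.1405]
eef_rot: [-0.591, 0.807, -0.001, 0.001]
contact_force: [0.3, 0.3, -0.2]
gripper_width: 0.399
grip_force: 0.0
```

Run:
```python
from h import *
rem((.6253,-.012,.137))
```

```text
t 3.77 pos [600.1 -94.2 140.5] yaw_y 162.4 tilt 0.12 F [ 0.3  0.3 -0.2] w 34.1 g 0.0
to [ 0.6253 -0.012   0.137 ] tool mm [-86.    0.9   3.5]
```

servo_tool(steps=[[[34,-0.6,-10.4,0,-7],[34,-0.6,-10.4,0,-7],[34,0,-3,0,0],[34,0,0,-30,0],[34,0,0,-50,0]]])

```text
t: 4.4
position: [0.6218, -0.0979, 0.2188]
eef_rot: [-0.682, 0.731, 0.001, -0.001]
contact_force: [0.7, 0.2, 0.5]
gripper_width: 0.399
grip_force: 0.0
```

Run:
```python
from h import *
rem((.449,-.369,.25))
a=snap("scene","pics/s2.png")
cv2.imwrite("pics/s2c.png",cv2.resize(a[130:280,225:375,::-1],(0,0),fx=4,fy=4,interpolation=cv2.INTER_CUBIC))
```

```text
t 4.4 pos [621.8 -97.9 218.8] yaw_y 176.0 tilt 0.15 F [0.7 0.2 0.5] w 34.1 g 0.0
to [ 0.449 -0.369  0.25 ] tool mm [282.5 153.6 -30.9]
```

View pics/s2c.png

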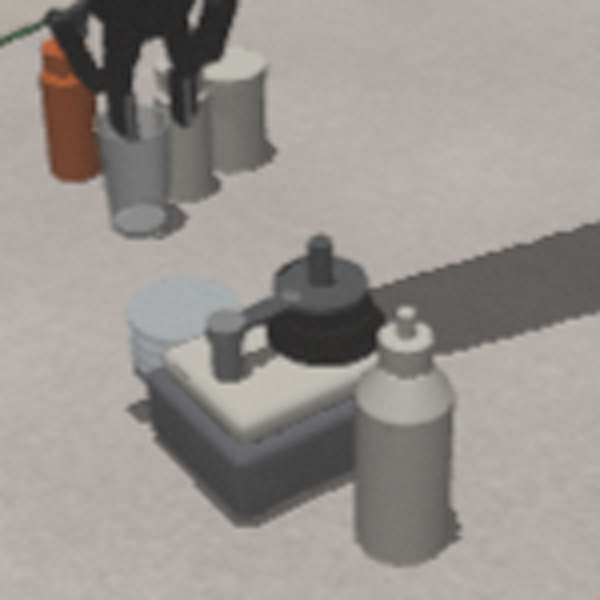

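```bash
python3 - <<'E'
from h import *
rem()
c=proj("scene",(.6218,-.0979,.2188));print(c,(c-[225,130])*4)
for dy in(-.022,.022):
  for z in (.2188,.23):
    print(dy,z,(proj("scene",(.6218+dy,-.0979,z))-[225,130])*4)
E
python3 - <<'E'
import cv2
a=cv2.imread("pics/s1c.png");b=cv2.imread("pics/s2c.png");print(cv2.absdiff(a,b)[220:370,200:390].mean())
E
```

```text
t 4.45 pos [623.1 -98.1 227.3] yaw_y 176.0 tilt 0.43 F [-2.6  0.8  5.3] w 33.8 g 0.0
[263.70782366 168.62613839] [154.83129464 154.50455354]
-0.022 0.2188 [182.12233005 145.44652689]
-0.022 0.23 [181.2246916  131.50825641]
0.022 0.2188 [127.02816011 163.73144365]
0.022 0.23 [125.81640687 149.62982483]
5.217555555555555
```

Run:
```python
from h import *
for z in(.25,.26,.27,.28):print(z,[(proj("scene",(.5392,-.0154+dy,z))-[225,130])*4 for dy in(.02,-.02)])
a=cv2.imread("pics/s1c.png")[70:130,260:400];b=cv2.imread("pics/s2c.png")[80:150,60:240]
i=cv2.resize(a,(560,240)); j=cv2.resize(b,(720,280)); i=cv2.copyMakeBorder(i,0,0,0,160,cv2.BORDER_CONSTANT)
cv2.imwrite("pics/z.png",np.clip(np.vstack([i,j]).astype(float)*1.8,0,255))
```

```text
0.25 [array([336.02523454, 140.88640638]), array([302.58772568, 117.37553139])]
0.26 [array([335.9486356 , 127.79806387]), array([302.35051533, 104.48025792])]
0.27 [array([335.8712309 , 114.57879934]), array([302.11090918,  91.45895004])]
0.28 [array([335.79300741, 101.22658688]), array([301.86886988,  78.30970164])][ WARN:0@0.067] global loadsave.cpp:1063 imwrite_ Unsupported depth image for selected encoder is fallbacked to CV_8U.
```

View pics/z.png

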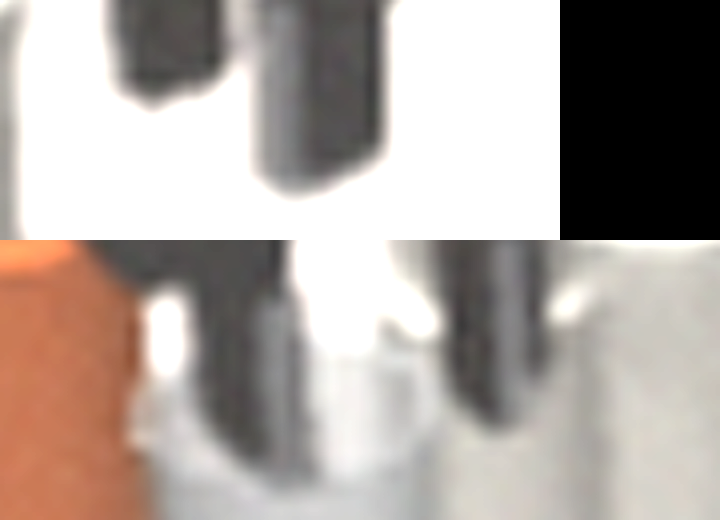

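The cover has not moved. In the picture the half-open fingertips sit about 15 mm above the TCP, so they passed over the knob. I'll swing back and go lower.

servo_tool(steps=[[[34,-1.4,15.5,0,10.5],[34,-1.4,15.5,0,10.5],[34,-1.4,15.5,0,10.5],[34,-1.4,15.5,0,10.5],[34,-1.4,15.5,0,10.5]]])

```text
t: 5.08
position: [0.5569, -0.0603, 0.2196]
eef_rot: [-0.285, 0.958, -0.0, 0.001]
contact_force: [-0.2, -0.3, -1.0]
gripper_width: 0.4
grip_force: 0.0
```

servo_tool(steps=[[[34,-1.4,15.5,0,10.5],[34,-1.4,15.5,0,10.5],[34,-1.4,15.5,0,10.5],[34,0,0,0,0]]])

```text
t: 5.58
position: [0.543, -0.016, 0.2195]
eef_rot: [-0.02, 1.0, -0.0, 0.001]
contact_force: [-0.4, -0.7, 0.1]
gripper_width: 0.398
grip_force: 0.0
```

Run:
```python
from h import *
rem((.54,-.0165,.122))
```

```text
t 5.58 pos [543.  -16.  219.5] yaw_y 92.2 tilt 0.07 F [-0.4 -0.7  0.1] w 34.0 g 0.0
to [ 0.54   -0.0165  0.122 ] tool mm [ 3.1 -0.4 97.5]
```

servo_tool(steps=[[[34,3,0,40,0],[34,0,0,35,0],[34,0,0,10,0],[34,0,0,10,0],[34,0,0,0,0]]])

```text
t: 6.2
position: [0.5403, -0.017, 0.124]
eef_rot: [-0.02, 1.0, -0.0, 0.0]
contact_force: [0.7, -0.0, 0.4]
gripper_width: 0.394
grip_force: 0.0
```

servo_tool(steps=[[[34,-0.6,-10.4,0,-7],[34,-0.6,-10.4,0,-7],[34,-0.6,-10.4,0,-7]]])

```text
t: 6.58
position: [0.5475, -0.0474, 0.1249]
eef_rot: [-0.204, 0.979, -0.0, 0.001]
contact_force: [-0.2, 0.8, -0.0]
gripper_width: 0.399
grip_force: 0.4
```

Run:
```python
from h import *
rem((.6253,-.012,.137))
```

```text
t 6.58 pos [547.5 -47.4 124.9] yaw_y 113.5 tilt 0.11 F [-0.2  0.8 -0. ] w 34.1 g 0.4
to [ 0.6253 -0.012   0.137 ] tool mm [-85.5   1.4 -12. ]
```

Grip force now reads 0.4 N, so the fingers are touching the knob. I'll carry on round the arc.

servo_tool(steps=[[[34,-0.6,-10.4,0,-7],[34,-0.6,-10.4,0,-7],[34,-0.6,-10.4,0,-7],[34,-0.6,-10.4,0,-7],[34,-0.6,-10.4,0,-7]]])

```text
t: 7.2
position: [0.581, -0.0864, 0.1249]
eef_rot: [-0.489, 0.872, -0.0, 0.001]
contact_force: [-0.2, 0.6, 1.0]
gripper_width: 0.401
grip_force: 0.4
```

servo_tool(steps=[[[34,-0.6,-10.4,0,-7],[34,-0.6,-10.4,0,-7],[34,-0.6,-10.4,0,-7],[34,-0.6,-10.4,0,-7],[34,0,0,0,0]]])

```text
t: 7.82
position: [0.6202, -0.099, 0.1243]
eef_rot: [-0.683, 0.73, -0.0, 0.0]
contact_force: [0.2, 0.7, 0.2]
gripper_width: 0.398
grip_force: 0.0
```

servo_tool(steps=[[[34,0,2,0,0],[34,0,0,-30,0],[34,0,0,-50,0],[34,0,0,-50,0],[34,0,0,0,0]]])

```text
t: 8.45
position: [0.6182, -0.0989, 0.2588]
eef_rot: [-0.683, 0.73, -0.003, 0.002]
contact_force: [0.3, 0.3, 0.1]
gripper_width: 0.4
grip_force: 0.0
```

Run:
```python
from h import *
rem((.449,-.369,.25))
a=snap("scene","pics/s3.png")
cv2.imwrite("pics/s3c.png",cv2.resize(a[130:280,225:375,::-1],(0,0),fx=4,fy=4,interpolation=cv2.INTER_CUBIC))
```

```text
t 8.45 pos [618.2 -98.9 258.8] yaw_y 176.1 tilt 0.43 F [0.3 0.3 0.1] w 34.1 g 0.0
to [ 0.449 -0.369  0.25 ] tool mm [280.9 150.8   7.8]
```

View pics/s3c.png

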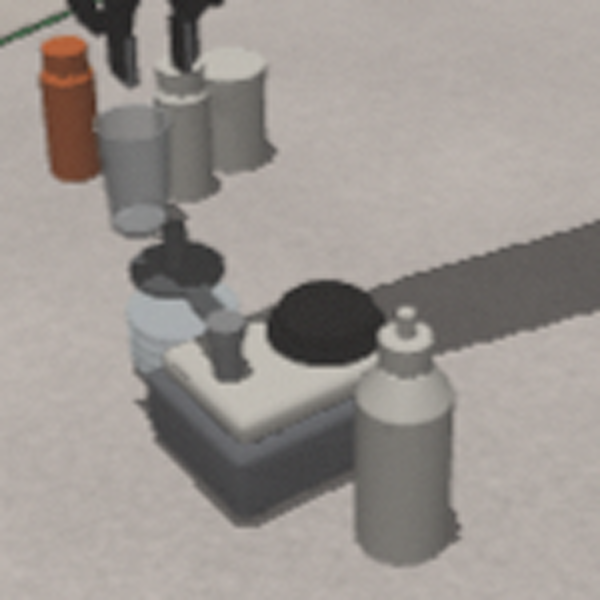

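The cover is open over the dishes, with its knob at crop (175,215), and the black pad is bare at about (325,310). Next I'll go above the sample bottle.

servo_tool(steps=[[[60,47,25,0,0],[85,47,25,0,0],[85,47,25,0,0],[85,47,25,0,0],[85,47,25,0,0]]])

```text
t: 9.12
position: [0.4757, -0.326, 0.2522]
eef_rot: [-0.683, 0.73, 0.001, -0.0]
contact_force: [0.8, -0.6, -0.5]
gripper_width: 0.994
grip_force: 0.0
```

servo_tool(steps=[[[85,46,26,0,0],[85,0,0,0,10.5],[85,0,0,0,10.5],[85,0,0,0,10.5],[85,0,0,0,10.5]]])

```text
t: 9.75
position: [0.4478, -0.3689, 0.2521]
eef_rot: [-0.373, 0.928, 0.001, -0.001]
contact_force: [0.8, 0.3, -0.5]
gripper_width: 0.999
grip_force: 0.0
```

servo_tool(steps=[[[85,0,0,0,10.5],[85,0,0,0,10.5],[85,0,0,0,0],[85,0,0,0,0]]])

```text
t: 10.25
position: [0.4482, -0.3691, 0.2529]
eef_rot: [-0.203, 0.979, 0.0, -0.0]
contact_force: [-0.2, -0.3, -0.2]
gripper_width: 0.993
grip_force: 0.0
```

Run:
```python
from h import *
rem((.449,-.369,.062))
print((proj("scene",(.539,-.0145,.107))-[225,130])*4)
k=atz("scene",225+175/4,130+212/4,.162);d=np.array([.6253,-.012])-k;print(k,np.arctan2(d[1],d[0]))
```

```text
t 10.25 pos [ 448.2 -369.1  252.9] yaw_y 113.5 tilt 0.06 F [-0.2 -0.3 -0.2] w 84.8 g 0.0
to [ 0.449 -0.369  0.062] tool mm [ -0.9  -0.4 190.9]
[322.14736375 302.27672971]
[ 0.60524374 -0.10499196] 1.358372846050999
```

servo_tool(steps=[[[85,-1,0,45,0],[85,0,0,45,0],[85,0,0,30,0],[85,0,0,20,0],[85,0,0,20,0]]])

```text
t: 10.88
position: [0.4491, -0.3686, 0.0924]
eef_rot: [-0.203, 0.979, 0.0, -0.0]
contact_force: [0.3, 0.8, 0.7]
gripper_width: 0.997
grip_force: 0.0
```

servo_tool(steps=[[[85,0,0,15,0],[85,0,0,13,0],[85,0,0,0,0],[62,0,0,0,0],[54,0,0,0,0]]])

```text
t: 11.5
position: [0.4497, -0.3692, 0.0663]
eef_rot: [-0.202, 0.979, -0.0, 0.0]
contact_force: [-0.8, -0.6, -0.5]
gripper_width: 0.634
grip_force: 0.0
```

servo_tool(steps=[[[52,0,0,0,0],[49,0,0,0,0],[45,0,0,0,0],[40,0,0,0,0],[40,0,0,0,0]]], force=40)

```text
t: 12.12
position: [0.4498, -0.3692, 0.0664]
eef_rot: [-0.202, 0.979, -0.001, 0.001]
contact_force: [-0.2, -0.5, 5.5]
gripper_width: 0.566
grip_force: 40.6
```

Run:
```python
from h import *
rem((.449,-.369,.062))
```

```text
t 12.12 pos [ 449.8 -369.2   66.4] yaw_y 113.3 tilt 0.09 F [-0.2 -0.5  5.5] w 48.3 g 40.6
to [ 0.449 -0.369  0.062] tool mm [0.6 0.5 4.4]
```

The opening reads 48.3 mm on a 50 mm body and there is some vertical force, so the pads may be catching the shoulder. I'll regrip 5 mm lower.

servo_tool(steps=[[[50,0,0,0,0],[56,0,0,0,0],[58,0,0,5,0],[58,0,0,0,0],[52,0,0,0,0]]])

```text
t: 12.75
position: [0.4493, -0.3688, 0.0603]
eef_rot: [-0.202, 0.979, 0.0, -0.0]
contact_force: [-1.1, 0.0, 0.2]
gripper_width: 0.609
grip_force: 0.1
```

servo_tool(steps=[[[50,0,0,0,0],[48,0,0,0,0],[44,0,0,0,0],[40,0,0,0,0],[40,0,0,0,0]]], force=50)

```text
t: 13.38
position: [0.4495, -0.369, 0.0609]
eef_rot: [-0.202, 0.979, -0.0, 0.0]
contact_force: [-0.3, -0.9, 4.2]
gripper_width: 0.566
grip_force: 51.4
```

Run:
```python
from h import *
rem((.449,-.369,.062))
```

```text
t 13.38 pos [ 449.5 -369.    60.9] yaw_y 113.3 tilt 0.04 F [-0.3 -0.9  4.2] w 48.3 g 51.4
to [ 0.449 -0.369  0.062] tool mm [ 0.5  0.2 -1.1]
```

servo_tool(steps=[[[40,0,0,-8,0],[40,0,0,-20,0],[40,0,0,-40,0],[40,0,0,-50,0],[40,0,0,-45,0]]], force=70)

```text
t: 14.0
position: [0.4491, -0.3686, 0.2249]
eef_rot: [-0.202, 0.979, 0.0, -0.0]
contact_force: [1.1, -1.0, -2.7]
gripper_width: 0.559
grip_force: 72.6
```

Run:
```python
from h import *
rem((.538,-.0145,.22))
a=snap("scene","pics/s4.png");b=snap("top","pics/t4.png")
A=cv2.resize(a[90:240,190:340,::-1],(0,0),fx=3,fy=3,interpolation=cv2.INTER_CUBIC)
B=cv2.resize(b[150:300,390:500,::-1],(0,0),fx=3,fy=3,interpolation=cv2.INTER_CUBIC)
cv2.imwrite("pics/s4c.png",np.hstack([A,B]))
```

```text
t 14.0 pos [ 449.1 -368.6  224.9] yaw_y 113.3 tilt 0.04 F [ 1.1 -1.  -2.7] w 47.7 g 72.6
to [ 0.538  -0.0145  0.22  ] tool mm [-221.5  290.2    5.1]
```

View pics/s4c.png

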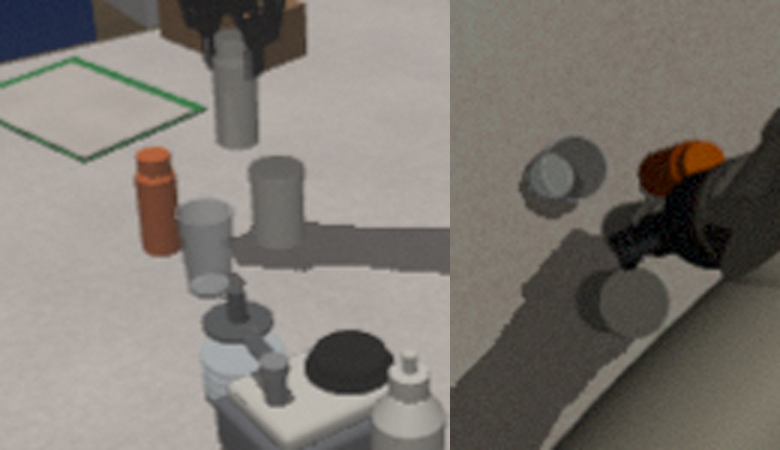

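The bottle is lifted and upright. The tumbler and jar are undisturbed, and the lone pad is clear. Now I'll carry the bottle to the pad.

servo_tool(steps=[[[40,-12,16,-5,0],[40,-25,33,0,0],[40,-25,33,0,0],[40,-25,33,0,0],[40,-25,33,0,0]]])

```text
t: 14.72
position: [0.4933, -0.1862, 0.2269]
eef_rot: [-0.202, 0.979, 0.001, -0.001]
contact_force: [-0.1, 0.4, -1.6]
gripper_width: 0.562
grip_force: 72.7
```

servo_tool(steps=[[[40,-25,33,0,0],[40,-25,33,0,0],[40,-25,33,0,0],[40,-22,28,0,0],[40,-12,15,0,0]]])

```text
t: 15.35
position: [0.5373, -0.0129, 0.2271]
eef_rot: [-0.203, 0.979, 0.0, -0.001]
contact_force: [-0.2, 0.1, -2.2]
gripper_width: 0.552
grip_force: 72.7
```

servo_tool(steps=[[[40,0,0,15,0],[40,0,0,15,0],[40,0,0,10,0],[40,0,0,0,0]]])

```text
t: 15.85
position: [0.5373, -0.0159, 0.1873]
eef_rot: [-0.201, 0.98, 0.0, -0.001]
contact_force: [-0.5, -0.3, -1.8]
gripper_width: 0.556
grip_force: 72.7
```

Run:
```python
from h import *
rem((.5385,-.0145,.168))
print("bottom px pred",(proj("scene",(.449,-.3686,.164))-[190,90])*3)
a=snap("scene","pics/s5.png")
cv2.imwrite("pics/s5c.png",cv2.resize(a[130:260,240:370,::-1],(0,0),fx=4.5,fy=4.5,interpolation=cv2.INTER_CUBIC))
```

```text
t 15.85 pos [537.3 -15.9 187.3] yaw_y 113.2 tilt 0.1 F [-0.5 -0.3 -1.8] w 47.5 g 72.7
to [ 0.5385 -0.0145  0.168 ] tool mm [-1.7  0.8 19.3]
bottom px pred [237.23823112 138.83506413]
```

View pics/s5c.png

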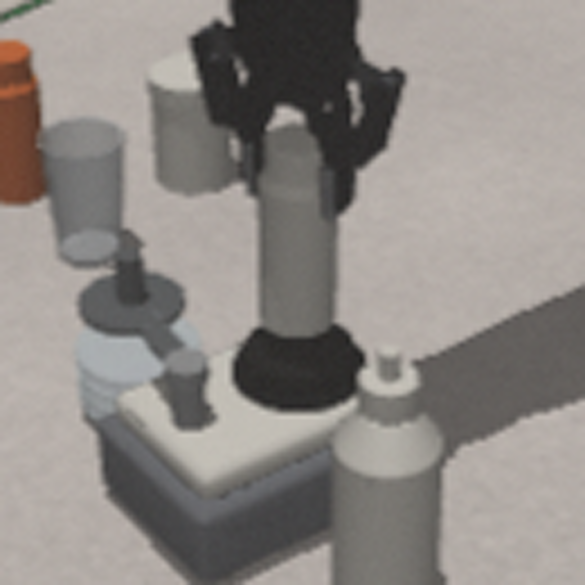

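The bottle is upright and centred above the pad; its foot is at crop (297,325). I'll lower it slowly.

servo_tool(steps=[[[40,-1.5,1,8,0],[40,0,0,6,0],[40,0,0,2,0],[40,0,0,2,0],[40,0,0,2,0]]])

```text
t: 16.52
position: [0.5389, -0.0137, 0.1685]
eef_rot: [-0.202, 0.979, -0.0, 0.0]
contact_force: [0.3, 0.9, -1.0]
gripper_width: 0.557
grip_force: 72.7
```

servo_tool(steps=[[[40,0,0,2,0],[40,0,0,2,0],[40,0,0,2,0],[40,0,0,1.5,0],[40,0,0,0,0]]])

```text
t: 17.15
position: [0.5391, -0.0137, 0.1614]
eef_rot: [-0.202, 0.979, -0.0, 0.0]
contact_force: [0.1, -0.8, 6.2]
gripper_width: 0.557
grip_force: 73.5
```

servo_tool(steps=[[[40,0,0,2,0],[40,0,0,2,0],[40,0,0,1.5,0],[40,0,0,0,0]]])

```text
t: 17.65
position: [0.5393, -0.0136, 0.1564]
eef_rot: [-0.202, 0.979, -0.0, 0.001]
contact_force: [-0.7, -0.6, 9.0]
gripper_width: 0.552
grip_force: 73.8
```

servo_tool(steps=[[[40,0,0,1,0],[40,0,0,0,0],[40,0,0,0,0]]])

```text
t: 18.02
position: [0.5394, -0.0136, 0.1559]
eef_rot: [-0.202, 0.979, -0.0, 0.001]
contact_force: [-1.8, 0.3, 10.5]
gripper_width: 0.558
grip_force: 74.0
```

servo_tool(steps=[[[40,0,0,1,0],[40,0,0,0,0],[40,0,0,0.5,0],[40,0,0,0,0]]])

```text
t: 18.52
position: [0.5397, -0.0136, 0.1558]
eef_rot: [-0.202, 0.979, -0.0, 0.002]
contact_force: [-2.7, 1.3, 19.8]
gripper_width: 0.558
grip_force: 74.9
```

The force has jumped to 20 N, so the pad is on its stop. I'll hold.

servo_tool(steps=[[[40,0,0,0,0],[40,0,0,0,0],[40,0,0,0,0],[40,0,0,0,0],[40,0,0,0,0]]])

```text
t: 19.15
position: [0.5397, -0.0135, 0.1558]
eef_rot: [-0.202, 0.979, -0.0, 0.002]
contact_force: [-2.5, 0.5, 19.4]
gripper_width: 0.555
grip_force: 74.9
```

servo_tool(steps=[[[40,0,0,0,0],[40,0,0,0,0],[40,0,0,0,0],[40,0,0,0,0],[40,0,0,0,0]]])

```text
t: 19.77
position: [0.5397, -0.0135, 0.1558]
eef_rot: [-0.202, 0.979, -0.0, 0.002]
contact_force: [-1.9, -0.1, 19.8]
gripper_width: 0.56
grip_force: 74.9
```

servo_tool(steps=[[[40,0,0,0,0],[40,0,0,0,0],[40,0,0,0,0],[40,0,0,0,0]]])

```text
t: 20.27
position: [0.5397, -0.0135, 0.1558]
eef_rot: [-0.202, 0.979, -0.0, 0.002]
contact_force: [-2.6, 0.6, 18.3]
gripper_width: 0.557
grip_force: 74.9
```

servo_tool(steps=[[[40,0,0,-4,0],[40,0,0,-6,0],[40,0,0,-15,0],[40,0,0,-35,0],[40,0,0,-35,0]]])

```text
t: 20.9
position: [0.5385, -0.0137, 0.2487]
eef_rot: [-0.202, 0.979, 0.0, -0.001]
contact_force: [0.5, -0.5, -2.0]
gripper_width: 0.562
grip_force: 72.6
```

Run:
```python
from h import *
rem((.43,.05,.26),(.43,.2,.26),(.4625,.39,.26),(.4625,.39,.066))
```

```text
t 20.9 pos [538.5 -13.7 248.7] yaw_y 113.3 tilt 0.09 F [ 0.5 -0.5 -2. ] w 48.0 g 72.6
to [0.43 0.05 0.26] tool mm [ 74.5 101.3 -11.2]
to [0.43 0.2  0.26] tool mm [-59.2 137.8  -0. ]
to [0.4625 0.39   0.26  ] tool mm [-1.049e+02  1.617e+02 -1.000e-01]
to [0.4625 0.39   0.066 ] tool mm [-3.00e-01 -1.00e-01  1.94e+02]
```

servo_tool(steps=[[[40,12,16,-3,0],[40,23,31,-4,0],[40,23,31,-4,0],[40,16,23,0,0],[40,-15,34,0,0]]])

```text
t: 21.52
position: [0.4301, 0.087, 0.2599]
eef_rot: [-0.201, 0.98, -0.0, 0.0]
contact_force: [0.9, 0.2, -2.8]
gripper_width: 0.554
grip_force: 72.8
```

servo_tool(steps=[[[40,-15,34,0,0],[40,-15,34,0,0],[40,-14,36,0,0],[40,-21,32,0,0],[40,-21,32,0,0]]])

```text
t: 22.15
position: [0.4439, 0.2766, 0.259]
eef_rot: [-0.202, 0.979, -0.0, -0.0]
contact_force: [0.7, -0.8, -1.6]
gripper_width: 0.555
grip_force: 72.8
```

servo_tool(steps=[[[40,-21,32,0,0],[40,-21,32,0,0],[40,-13,21,0,0],[40,-8,12,0,0],[40,0,0,0,0]]])

```text
t: 22.78
position: [0.4636, 0.3896, 0.2584]
eef_rot: [-0.202, 0.979, -0.0, -0.001]
contact_force: [0.4, 0.0, -2.2]
gripper_width: 0.553
grip_force: 72.8
```

servo_tool(steps=[[[40,0,0,30,0],[40,0,0,40,0],[40,0,0,40,0],[40,0,0,30,0],[40,0,0,15,0]]])

```text
t: 23.4
position: [0.4632, 0.3879, 0.1027]
eef_rot: [-0.201, 0.98, -0.001, -0.001]
contact_force: [-0.3, -0.1, -0.9]
gripper_width: 0.555
grip_force: 72.8
```

Run:
```python
from h import *
rem((.4625,.39,.065))
```

```text
t 23.4 pos [463.2 387.9 102.7] yaw_y 113.2 tilt 0.1 F [-0.3 -0.1 -0.9] w 47.4 g 72.8
to [0.4625 0.39   0.065 ] tool mm [-0.2  2.2 37.7]
```

servo_tool(steps=[[[40,0,1,15,0],[40,0,0,10,0],[40,0,0,5,0],[40,0,0,3,0],[40,0,0,0,0]]])

```text
t: 24.02
position: [0.4633, 0.3904, 0.0712]
eef_rot: [-0.202, 0.979, 0.0, 0.0]
contact_force: [0.5, -0.1, -2.1]
gripper_width: 0.555
grip_force: 72.8
```

servo_tool(steps=[[[40,0,0,1,0],[40,0,0,1,0],[40,0,0,1,0],[40,0,0,0,0]]])

```text
t: 24.52
position: [0.4632, 0.3902, 0.0679]
eef_rot: [-0.202, 0.979, -0.0, -0.0]
contact_force: [0.2, -0.0, -1.6]
gripper_width: 0.554
grip_force: 72.8
```

servo_tool(steps=[[[40,0,0,1,0],[40,0,0,1,0],[40,0,0,0.5,0],[40,0,0,0,0]]])

```text
t: 25.02
position: [0.4632, 0.3903, 0.0654]
eef_rot: [-0.202, 0.979, -0.0, -0.0]
contact_force: [-0.3, -0.8, -2.2]
gripper_width: 0.553
grip_force: 72.8
```

servo_tool(steps=[[[40,0,0,0.5,0],[40,0,0,0.5,0],[40,0,0,0,0]]])

```text
t: 25.4
position: [0.4635, 0.3904, 0.0651]
eef_rot: [-0.202, 0.979, 0.0, 0.0]
contact_force: [0.1, -0.5, 3.5]
gripper_width: 0.557
grip_force: 73.4
```

servo_tool(steps=[[[40,0,0,0.5,0],[40,0,0,0,0],[40,0,0,0,0]]])

```text
t: 25.78
position: [0.4637, 0.3905, 0.065]
eef_rot: [-0.201, 0.979, 0.0, 0.001]
contact_force: [-0.7, -1.8, 7.1]
gripper_width: 0.558
grip_force: 73.8
```

servo_tool(steps=[[[40,0,0,-0.7,0],[46,0,0,0,0],[49,0,0,0,0],[52,0,0,0,0],[60,0,0,0,0]]], force=20)

```text
t: 26.4
position: [0.4631, 0.3903, 0.0643]
eef_rot: [-0.202, 0.979, -0.0, -0.0]
contact_force: [-0.3, -0.4, -0.2]
gripper_width: 0.698
grip_force: 0.0
```

servo_tool(steps=[[[75,0,0,0,0],[85,0,0,0,0],[85,0,0,0,0],[85,0,0,-10,0],[85,0,0,-20,0]]])

```text
t: 27.02
position: [0.4629, 0.39, 0.0949]
eef_rot: [-0.202, 0.979, -0.0, -0.001]
contact_force: [0.2, 0.5, 0.5]
gripper_width: 0.993
grip_force: 0.0
```

servo_tool(steps=[[[85,0,0,-40,0],[85,0,0,-50,0],[85,0,0,-50,0],[85,50,0,0,0],[85,50,0,0,0]]])

```text
t: 27.65
position: [0.371, 0.3507, 0.2358]
eef_rot: [-0.201, 0.98, 0.0, 0.001]
contact_force: [-0.9, 0.1, 0.7]
gripper_width: 0.995
grip_force: 0.0
```

Run:
```python
from h import *
rem()
a=snap("scene","pics/s6.png");b=snap("top","pics/t6.png")
A=a[90:370,220:480,::-1];B=b[130:410,150:480,::-1] if 0 else b[120:280,150:490,::-1]
A=cv2.resize(A,(0,0),fx=1.4,fy=1.4);B=cv2.resize(B,(0,0),fx=1.28,fy=1.28)
h=max(A.shape[0],B.shape[0]);B=cv2.copyMakeBorder(B,0,h-B.shape[0],0,0,cv2.BORDER_CONSTANT)
cv2.imwrite("pics/s6c.png",np.hstack([A,B]));print(A.shape,B.shape)
```

```text
t 27.65 pos [371.  350.7 235.8] yaw_y 113.2 tilt 0.09 F [-0.9  0.1  0.7] w 85.0 g 0.0
(392, 364, 3) (392, 435, 3)
```

View pics/s6c.png

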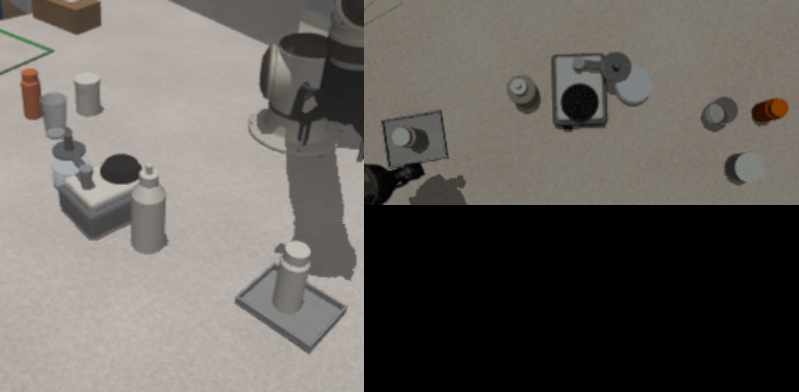

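The bottle stands upright in the tray at (290,280), the cover is open over the dishes, and the other containers are where they were.

```bash
python3 -c "
from workcell import robot
print(robot.finish_job())"
```

```text
the job is handed in; nothing more can be done
None
```

The job is handed in at about 28 s: the cover is open on the dish side, the pad was held at its stop (about 20 N) for about two seconds, and the sample bottle stands upright in the tray with the other containers undisturbed.

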